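# Ease the bench lift down to the stand with its release valve

### The job

A copper can stands on the raised platform of the bench lift. Crack the lift's release lever open a fraction of a turn (anticlockwise seen from above), so that the platform sinks slowly, no faster than about 4 cm per second, and push the lever fully home again so that the platform stops level with the top of the wooden stand beside it, ready for the can to be slid across. Push the lever gently with the fingers rather than clamping it, never with more than about 30 N, keep the can standing where it is on the platform, and leave the other things on the bench where they are.

Things in the scene. Friction and masses are not known exactly. Their poses are not given: they have to be found in the camera images.
- lift: the fixed bench lift: grey base plate 250 x 160 x 16 mm, upright dark cylinder 68 mm across and 98 mm high, and on the robot's side of it the square valve housing with the release lever on top. Origin on the bench under the ram's axis; z up; the valve housing and lever lie along its -x, the wooden stand along its +y
- valve_axis (a point): centre of the top of the release lever's hub (34 mm across, 84 mm above the bench), on the lever's upright turning axis; 105 mm from the ram's axis along the lift's -x
- pin_top (a point): centre of the top of the upright black round pin at the free end of the release lever: 16 mm thick, its top 127 mm above the bench, standing free for 46 mm above the flat steel lever bar (14 mm wide, top of the bar 81 mm above the bench); 85 mm from the turning axis. With the valve shut the lever points along the lift's -x; nothing as high stands within 70 mm of the pin save the lever itself
- lever (a joint): turn of the release lever, rad, anticlockwise from above; 0 = fully home against its hard stop, 0.9 = end. Starts at 0 to 0.05, shut. Stays where left; moving it takes 3 to 8 N at the pin, more to shut than to open. At a hidden angle between 0.12 and 0.40, new each time, the valve cracks and the platform starts to sink; turned back below that the platform stops at once
- platform (a joint): how far the platform has sunk, m: 0 to 0.004 at the start, 0.080 at its lower stop. Past the cracking angle it sinks 2 to 3 mm/s faster for each further 0.01 rad of the lever, so 10 mm/s at about 0.04 rad past it and over 45 mm/s at 0.16 to 0.2 rad past it. It cannot be raised again
- platform_top (a point): centre of the upper face of the lift's square aluminium platform (130 x 130 x 12 mm, 186 to 190 mm above the bench at the start), on the ram's axis
- ledge_top (a point): centre of the upper face of the fixed wooden stand (130 x 120 mm on top), a solid block beside the platform, its top 115 to 150 mm above the bench, different each time
- can: copper can standing on the platform, weight differs, 70 mm across, 85 mm high, open at the top; origin at the centre of its underside, z up
- spare_can: bystander: the same kind of copper can standing on the bench; origin at the centre of its underside
- clock: bystander: white desk stop-clock 110 x 130 x 50 mm lying on the bench; origin at the centre of its underside
- wood_lid: bystander: wooden lid disc, 82 mm across, 12 mm thick, on the bench; origin at the centre of its underside
- foam_sleeve: bystander: yellow insulating sleeve, a ring 110 mm across and 85 mm high standing on the bench; origin at the centre of its underside
Not all that is in view belongs to the job. Leave any yellow look-alike of the can alone.

How it is judged (in metres and radians):
On the way, in this order (a step that is already met when the one before it is completed fails the run):
1. the valve is cracked and the platform sinks slowly (velocity of joint platform between 0.002 and 0.045 m/s and value of joint platform above 0.006 m), for 0.2 s.
2. the platform is stopped level with the stand and the lever is home (z of platform_top in the frame of ledge_top between -0.006 and 0.006 m and velocity of joint platform below 0.001 m/s and value of joint lever below 0.04 rad), for 0.5 s.
At the end, for the whole second after the job is handed in: The platform stands still within 6 mm of level with the top of the wooden stand, the release lever is home (within 0.04 rad of its seat), and the can stands upright on the platform (all of step 2 and horizontal distance between can and platform_top below 0.045 m and angle between can's own z axis and vertical below 0.1 rad and z of can in the frame of platform_top between -0.01 and 0.01 m and linear speed of can below 0.01 m/s); the robot touches nothing.
It fails at once if the platform sinks faster than 45 mm/s (velocity of joint platform above 0.045 m/s).
It fails at once if the lever is pushed or squeezed with more than 30 N (contact force between the fingers and lever above 30 N).
It fails at once if the platform is pushed by the robot (contact force between any of the fingers, the arm and platform above 2 N).
It fails at once if the can is shifted more than 45 mm off the middle of the platform, or tipped (horizontal distance between can and platform_top above 0.045 m or angle between can's own z axis and vertical above 0.2 rad).
It fails at once if a bystander is moved by more than 20 mm (distance of any of spare_can, clock, wood_lid, foam_sleeve from where it was at the start of the episode above 0.02 m).
It also fails if it takes over 67 s, if anything falls off the work surface, if the arm or the gripper's body presses on something with over 40 N, if the wrist force passes 120 N, or if a joint passes its speed limit or range.

### The arm

A 6-joint arm with a two-finger parallel gripper is mounted at the origin on the work surface. World frame = base frame: x ahead of the robot, y to its left, z up, the work surface at z = 0. Lengths are in m, angles in degrees, forces in N, time in s.
With the tool pointing down it reaches from about 0.375 to 0.9 m from the base axis. Payload 3.1 kg.
Tool frame: the origin (TCP) lies midway between the tips of the shut fingers; the grasp point (between the pads) lies 19 mm behind it; x points along the fingers, y is the direction in which the jaws open and shut, and the axes are right-handed (so a half turn about x gives the same grasp; the last joint's range is limited). The gripper opens to 87 mm and grips with 3 to 60 N. Pads are 19 mm wide; open, the fingers measure 117 mm over their backs; the gripper's body (75 mm by 190 mm) begins 51 mm behind the grasp point.
Start: joints at [-83.68, 30.224, 82.088, -0, 67.689, -10.227], TCP at [0.178, -0.599, 0.223] pointing down, gripper open.
Joint ranges: [-176.69, 176.69], [-43.24, 126.21], [12.49, 139.97], [-82, 262], [0, 151.66], [-163.58, 163.58]. Speed limits (degrees/s): [159.86, 159.86, 180, 180, 180, 180].

### API

Orientations are given as a 3x3 rotation matrix whose columns are the frame's x, y, z axes.
In Python, from rig import bot gives the robot as it stands.
- The arm moves only by the tool play_rows, never from a script. Its argument "motion" is a list of rows, each a list of 3 entries, a list of its own where there are three numbers: the shift along the tool's x, y, z in mm, then the turn, a rotation vector about the tool's x, y, z in degrees, then the opening, from 0 (shut) to 1 (fully open). A call has 1 to 8 rows; each row is the pose to reach, as a shift and turn from the pose commanded when the call began, along the tool's axes at that moment; what a row does not reach only later rows make up. A row lasts 1/10 s, in which the tool goes at most 50 mm and 8.59 degrees, less where a joint would pass 70% of its speed; a pose out of reach is approached as far as the arm can. A call with a gripper value outside its range is refused whole. The fingers move at their own pace and stop on an object; the grip force is fixed at half the most. Time passes only in rows, so rows that repeat a pose let the fingers close. It gives the time, the measured TCP pose, the force and the opening at its end, in the units of the state.
- bot.read_state(): the state, without advancing time (a new reading comes with each control period).
- bot.capture(name): name is "scene" or "top" or "wrist"; returns a dict with "img" (384x512x3 uint8, blue, green, red), "mtx" (3x3 intrinsics, pixels), "rvec" (rotation vector, rad) and "tvec" (3), from world to camera coordinates, as OpenCV has them. Camera axes: x right, y down, z forward; pixel columns grow to the right and rows downward; lengths in m; the calibration is good to about 2 mm. The wrist camera is an equidistant fisheye: a pixel r from the principal point sees the ray r / f radians off the axis. A picture is of the moment at which its call begins. There is no depth.
- bot.hand_in(): hands the job in, once; it reports no verdict.
The state is a dict: "time_s": time; "joint_positions": joint angles; "qvel": joint speeds; "tau": joint torques, N m; "position": TCP position; "tcp_rot": TCP orientation; "force": force on the tool from outside, world axes, zero at the start; "moment": the same for the moment, N m; "opening": opening from 0.0 (shut) to 1.0 (fully open).
Only numpy, scipy, OpenCV 4.12 (cv2) and the standard library are available. Lean on these libraries where they do the work, as an engineer would, in place of code of your own. Each camera call takes 0.05 s, during which the arm holds its last target.

## Working session

There is one attempt and no reset: what is moved stays moved. The work goes in short steps, Python scripts to look and compute and a tool call to move; the robot and the scene stay as the last step left them, time stands still between calls to the robot, and variables do not carry over. Pictures are saved under pics/ and viewed, and the job is handed in when it is done.

Besides the shell and the picture viewer there is one more tool, called after "Request:" by a JSON object that holds its "method" and its "body". play_rows: Moves the arm, as the interface text tells. Its arguments: {"type":"object","properties":{"motion":{"type":"array"}},"required":["motion"]}

```bash
ls; mkdir -p pics
python3 - <<'E'
from rig import bot
import cv2
s=bot.read_state()
print({k:s[k] for k in ('time_s','position','tcp_rot','force','opening')})
for n in ("scene","top","wrist"):
    c=bot.capture(n); cv2.imwrite(f"pics/{n}0.png",c["img"]); print(n,c["mtx"],c["rvec"],c["tvec"])
E
```

```text
pics
{'time_s': 0.0, 'position': array([ 0.17793504, -0.59836796,  0.22156595]), 'tcp_rot': array([[-2.57066242e-04,  2.84794566e-01, -9.58588540e-01],
       [ 2.15702156e-03, -9.58586184e-01, -2.84794444e-01],
       [-9.99997641e-01, -2.14090719e-03, -3.67887870e-04]]), 'force': array([ 0.5373806 , -0.34441134,  0.15629112]), 'opening': 1.000686372338496}
scene [[482.35471505   0.         259.03363152]
 [  0.         482.35471505 190.83952644]
 [  0.           0.           1.        ]] [ 2.12220337  0.92324826 -0.39621611] [-0.45479999 -0.17352634  1.66843724]
top [[358.38323448   0.         257.11290751]
 [  0.         358.38323448 194.8434345 ]
 [  0.           0.           1.        ]] [ 2.16992551 -2.16015194  0.14945361] [0.04598907 0.62490584 0.98965124]
wrist [[297.31863964   0.         258.70766454]
 [  0.         297.31863964 195.79626442]
 [  0.           0.           1.        ]] [-2.31944258  1.73018623  0.26100005] [-0.62355274 -0.03407157  0.39113952]
```

View pics/scene0.png

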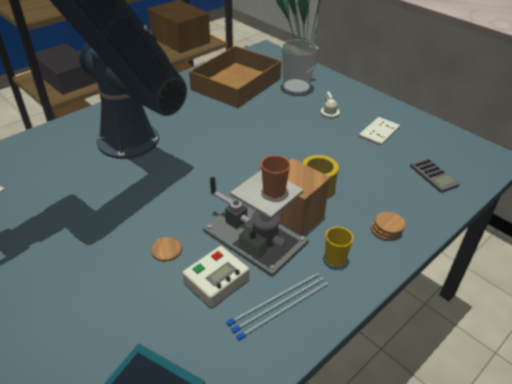

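View pics/top0.png

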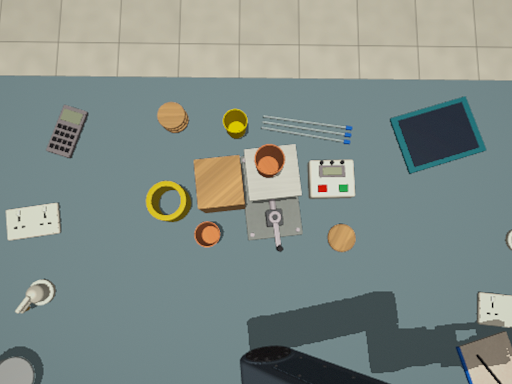

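View pics/wrist0.png

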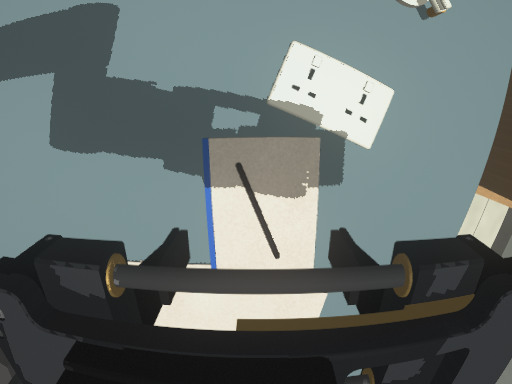

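The top view shows the lift with its platform at (272,173) and the can at (269,160). The hub is at (275,217), the black pin at (279,248), the stand at (220,183) and the spare can at (208,234). The wood lid is at (342,238), the clock at (332,179) and the sleeve at (167,201). The yellow can at (235,122) is the look-alike. I'll enlarge both views.

Run:
```python
import cv2
t=cv2.imread("pics/top0.png")[135:260,185:310]; cv2.imwrite("pics/t0c.png",cv2.resize(t,(600,600),interpolation=cv2.INTER_CUBIC))  #x4.8
s=cv2.imread("pics/scene0.png")[145:275,190:340]; cv2.imwrite("pics/s0c.png",cv2.resize(s,(690,598),interpolation=cv2.INTER_CUBIC)) #4.6
```

```text
(no output)
```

View pics/t0c.png

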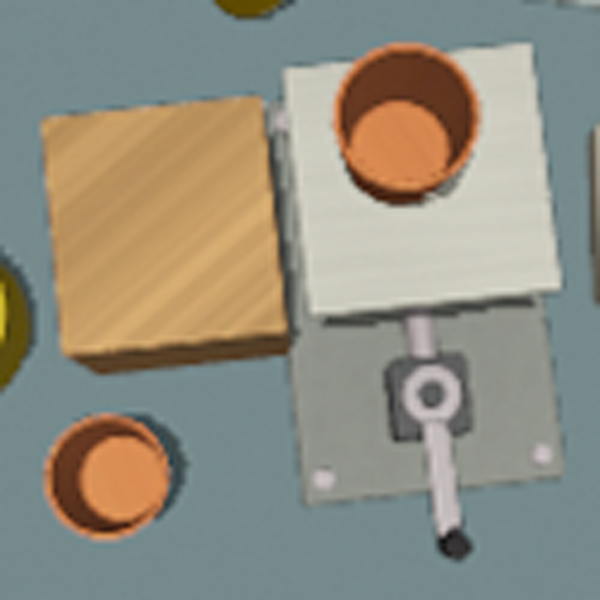

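View pics/s0c.png

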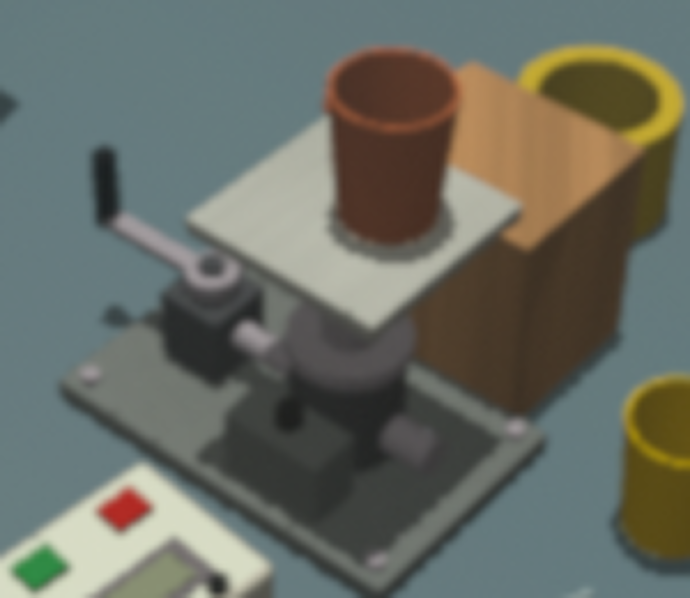

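```bash
cat > h.py <<'E'
import numpy as np, cv2
from rig import bot
CAL={}
def load():
    import pickle,os
    if os.path.exists('cal.pkl'): return pickle.load(open('cal.pkl','rb'))
    d={n:{k:np.array(v,float) for k,v in bot.capture(n).items() if k!='img'} for n in('scene','top')}
    pickle.dump(d,open('cal.pkl','wb')); return d
C=load()
def P(n):
    c=C[n]; return c['mtx']@np.c_[cv2.Rodrigues(c['rvec'])[0],c['tvec'].reshape(3,1)]
def tri(pt,ps):
    X=cv2.triangulatePoints(P('top'),P('scene'),np.array(pt,float).reshape(2,1),np.array(ps,float).reshape(2,1)); X=(X[:3]/X[3]).ravel()
    e=[]
    for n,p in(('top',pt),('scene',ps)):
        q=P(n)@np.r_[X,1]; e.append(q[:2]/q[2]-p)
    return X,np.round(np.r_[e[0],e[1]],1)
def plane(n,p,z):
    c=C[n]; R=cv2.Rodrigues(c['rvec'])[0]; o=-R.T@c['tvec'].ravel(); d=R.T@np.linalg.solve(c['mtx'],np.r_[p,1]); return o+d*(z-o[2])/d[2]
def proj(n,X): 
    q=P(n)@np.r_[X,1]; return q[:2]/q[2]
E
python3 - <<'E'
from h import *
np.set_printoptions(precision=4,suppress=True)
T=lambda a:np.array(a)/4.8+[185,135]-.4
S=lambda a:np.array(a)/4.6+[190,145]-.4
for n,a,b in [("plFR",(532,45),(373,330)),("plFL",(285,68),(522,207)),("plNR",(560,288),(187,217)),
 ("stFL",(42,120),(642,150)),("stFR",(262,97),(527,248)),("stNL",(65,355),(472,63)),
 ("pin",(457,546),(103,152)),("hub",(433,393),(212,265))]:
    print(n,*tri(T(a),S(b)))
for n,a in[("plNL",(312,315))]: print(n,plane('top',T(a),.188))
print('lift dir etc')
pl=[plane('top',T(a),.188) for a in((532,45),(285,68),(312,315),(560,288))]
print(np.mean(pl,0),np.degrees(np.arctan2(*(pl[0]+pl[1]-pl[2]-pl[3])[1::-1])))
print('hub',plane('top',T((433,393)),.084),'pin',plane('top',T((457,546)),.127))
print('lid',plane('top',(342,238),.012),'spare',plane('top',(208,234),.085))
E
```

```text
plFR [ 0.7365 -0.0421  0.1876] [-0.8 -0.7 -0.6  0. ]
plFL [0.7227 0.0855 0.1875] [-0.5 -0.5 -0.4  0.1]
plNR [ 0.6086 -0.0554  0.1892] [-0.7 -0.6 -0.5 -0. ]
stFL [0.7036 0.2169 0.144 ] [-0.3 -0.3 -0.2  0. ]
stFR [0.7177 0.0993 0.1461] [-0.7 -0.7 -0.6  0.1]
stNL [0.5774 0.2027 0.1447] [-0.8 -0.8 -0.5  0.1]
pin [ 0.4762 -0.0077  0.1278] [-0.4 -0.3 -0.3 -0. ]
hub [0.5611 0.0029 0.0873] [-0.6 -0.5 -0.4  0. ]
plNL [0.5928 0.0693 0.188 ]
lift dir etc
[0.664 0.013 0.188] 6.221384441947093
hub [0.56   0.0011 0.084 ] pin [ 0.4753 -0.0088  0.127 ]
lid [ 0.5028 -0.1989  0.012 ] spare [0.5119 0.1814 0.085 ]
```

```bash
cat >> h.py <<'E'
def togo(target,heading=186.2):
    s=bot.read_state(); R=np.array(s['tcp_rot']); p=np.array(s['position'])
    a=np.radians(heading); z=np.array([np.cos(a),np.sin(a),0]); x=np.array([0,0,-1.]); Rt=np.c_[x,np.cross(z,x),z]
    rv=np.degrees(cv2.Rodrigues(R.T@Rt)[0].ravel())
    print('t',round(float(s['time_s']),2),'pos',np.round(p*1e3,1),'F',np.round(s['force'],1),'open',round(float(s['opening']),3))
    print(' shift',np.round(R.T@(np.array(target)-p)*1e3,1),'turn',np.round(rv,2),'q',np.round(s['joint_positions'],0))
E
python3 -c "
from h import *
togo([.476,-.008,.20])"
```

```text
t 0.25 pos [ 178.  -598.8  222.1] F [0.4 0.5 1.3] open 1.0
 shift [  22.7 -481.4 -453.9] turn [ 1.035e+01 -1.000e-02  6.000e-02] q [-84.  30.  82.   0.  68. -10.]
```

Request:
{"method": "play_rows", "body": {"motion": [[[0, -30, -28], [1, 0, 0], 0.5], [[0, -75, -70], [2, 0, 0], 0.45], [[0, -120, -113], [4, 0, 0], 0.45], [[0, -165, -155], [6, 0, 0], 0.45], [[0, -210, -198], [8, 0, 0], 0.45], [[0, -250, -236], [10.3, 0, 0], 0.45], [[0, -290, -273], [10.3, 0, 0], 0.45], [[0, -325, -306], [10.3, 0, 0], 0.45]]}}

```text
time_s: 1.05
position: [0.3545, -0.2481, 0.2228]
tcp_rot: [[0.001, 0.108, -0.994], [-0.0, -0.994, -0.108], [-1.0, 0.0, -0.001]]
force: [1.6, -0.3, -0.1]
opening: 0.462
```

```bash
python3 -c "
from h import *
togo([.476,-.008,.20])"
```

```text
t 1.05 pos [ 354.5 -248.1  222.8] F [ 1.6 -0.3 -0.1] open 0.462
 shift [  22.7 -225.6 -146.7] turn [ 0.   -0.03 -0.03] q [-50.  15. 108.   0.  56.  34.]
```

Request:
{"method": "play_rows", "body": {"motion": [[[0, 0, 0], [0, 0, 0], 0.45], [[0, 0, 0], [0, 0, 0], 0.45]]}}

```text
time_s: 1.25
position: [0.3545, -0.2491, 0.2228]
tcp_rot: [[0.0, 0.112, -0.994], [-0.001, -0.994, -0.112], [-1.0, 0.001, -0.0]]
force: [1.0, -0.3, 0.3]
opening: 0.453
```

```bash
python3 -c "
from h import *
togo([.476,-.008,.20])"
```

```text
t 1.25 pos [ 354.5 -249.1  222.8] F [ 1.  -0.3  0.3] open 0.453
 shift [  22.6 -225.9 -147.8] turn [ 0.25 -0.01 -0.06] q [-50.  15. 108.  -0.  56.  34.]
```

Request:
{"method": "play_rows", "body": {"motion": [[[3, -30, -20], [0, 0, 0], 0.45], [[6, -70, -45], [0, 0, 0], 0.45], [[10, -110, -71], [0, 0, 0], 0.45], [[14, -150, -97], [0, 0, 0], 0.45], [[18, -185, -121], [0, 0, 0], 0.45], [[22, -210, -137], [0, 0, 0], 0.45], [[22, -226, -148], [0, 0, 0], 0.45], [[22, -226, -148], [0, 0, 0], 0.45]]}}

```text
time_s: 2.05
position: [0.4783, -0.0093, 0.2004]
tcp_rot: [[0.001, 0.11, -0.994], [-0.0, -0.994, -0.11], [-1.0, 0.0, -0.001]]
force: [0.1, 0.3, -0.2]
opening: 0.452
```

Run:
```python
from h import *
togo([.476,-.008,.20])
for n in("scene","wrist"):
    cv2.imwrite(f"pics/{n}1.png",bot.capture(n)["img"])
```

```text
t 2.05 pos [478.3  -9.3 200.4] F [ 0.1  0.3 -0.2] open 0.452
 shift [ 0.4 -1.5  2.1] turn [ 0.1  -0.08 -0.03] q [-15.  21. 104.   0.  55.  69.]
```

View pics/scene1.png

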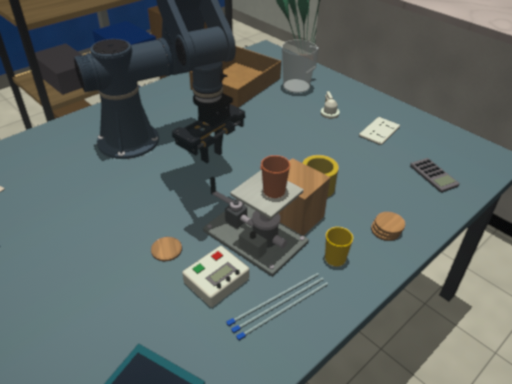

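View pics/wrist1.png

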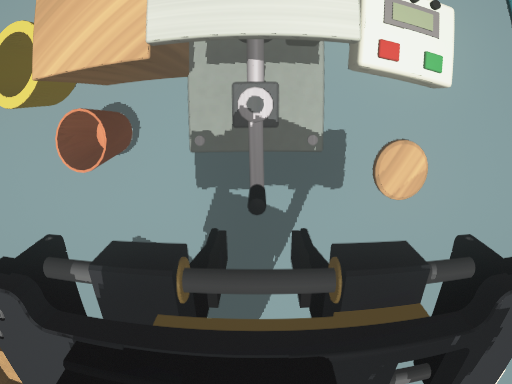

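Run:
```python
from h import *
c=bot.capture('wrist')
for X in ([.476,-.008,.127],[.4753,-.0088,.127],[.560,.0015,.084]):
    q=cv2.fisheye.projectPoints(np.array(X).reshape(1,1,3),np.array(c['rvec'],float).reshape(3,1),np.array(c['tvec'],float).reshape(3,1),np.array(c['mtx'],float),np.zeros(4))[0]
    print(X,q.ravel())
s=bot.read_state()
cv2.imwrite('pics/w1c.png',cv2.resize(c['img'][80:280,170:340],(680,800))[:600])
togo([.476,-.008,.095])
```

```text
[0.476, -0.008, 0.127] [256.01165885 207.67877513]
[0.4753, -0.0088, 0.127] [256.87537584 208.56144023]
[0.56, 0.0015, 0.084] [255.81787871 104.91211182]
t 2.2 pos [476.6 -10.8 200.5] F [0.  0.2 1.1] open 0.452
 shift [105.5  -2.9   0.3] turn [-0.06  0.01 -0.03] q [-15.  21. 104.  -0.  55.  69.]
```

View pics/w1c.png

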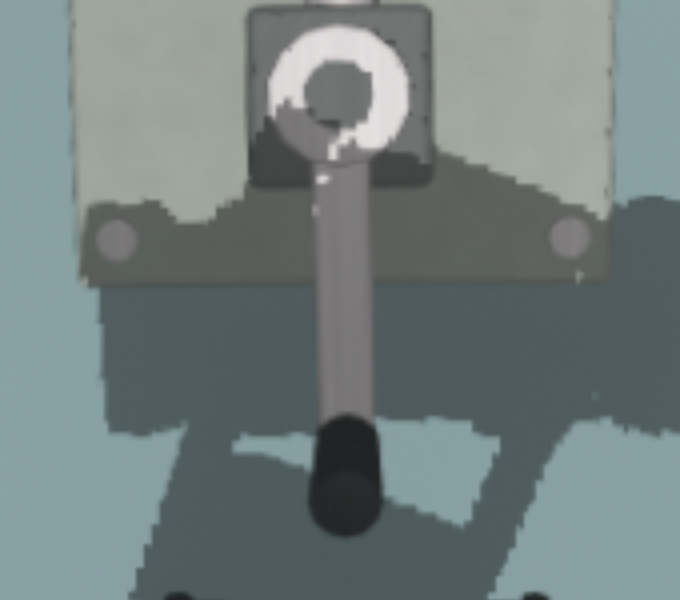

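Request:
{"method": "play_rows", "body": {"motion": [[[20, -1, 0], [0, 0, 0], 0.45], [[45, -2, 0], [0, 0, 0], 0.45], [[70, -2, 0], [0, 0, 0], 0.45], [[90, -2, 0], [0, 0, 0], 0.45], [[104, -2, 0], [0, 0, 0], 0.45], [[104, -2, 0], [0, 0, 0], 0.45]]}}

```text
time_s: 2.8
position: [0.4748, -0.0085, 0.0951]
tcp_rot: [[-0.004, 0.106, -0.994], [0.001, -0.994, -0.106], [-1.0, -0.001, 0.004]]
force: [1.0, 0.3, 0.1]
opening: 0.452
```

Run:
```python
from h import *
togo([.476,-.008,.095])
for n in("scene","wrist","top"):
    cv2.imwrite(f"pics/{n}2.png",bot.capture(n)["img"])
s=cv2.imread("pics/scene2.png")[105:275,170:370]; s=cv2.resize(s,(700,595))
t=cv2.imread("pics/top2.png")[135:285,185:310]; t=cv2.resize(t,(500,600))
cv2.imwrite("pics/s2c.png",s);cv2.imwrite("pics/t2c.png",t)
```

```text
t 2.8 pos [474.8  -8.5  95.1] F [1.  0.3 0.1] open 0.452
 shift [ 0.1 -0.4 -1.3] turn [-0.11  0.23  0.07] q [-15.  31. 110.  -0.  39.  69.]
```

View pics/s2c.png

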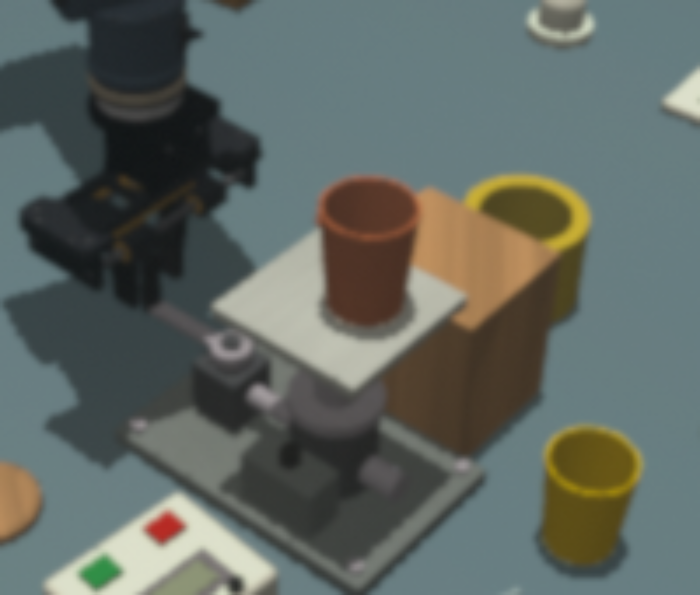

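View pics/wrist2.png

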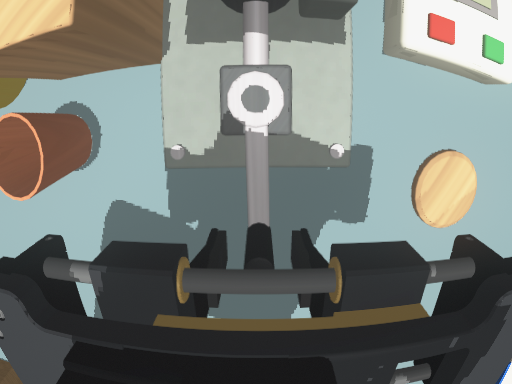

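View pics/t2c.png

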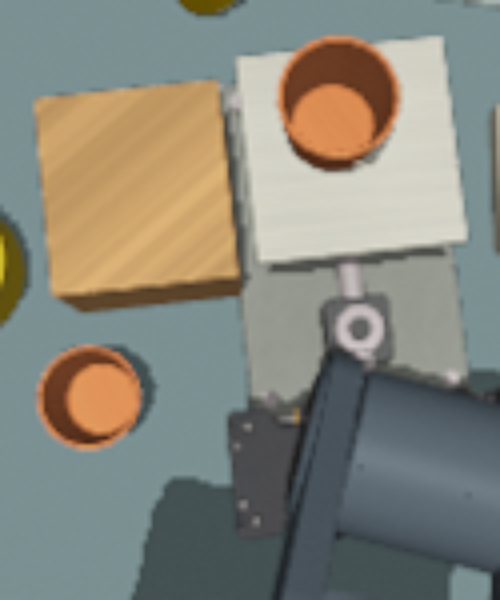

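The pin sits between the open fingers. In the scene crop the fingers straddle it at (140,290), and the wrist view shows it centred at (259,245). Before moving I'll refine the target drop with sub-pixel corners and build a platform tracker.

```bash
cat >> h.py <<'E'
REF='pics/scene2.png'
def sink(img,base=0):
    """platform sink since ref, from can+platform-front-corner templates in the scene view"""
    ref=cv2.cvtColor(cv2.imread(REF),cv2.COLOR_BGR2GRAY); g=cv2.cvtColor(img,cv2.COLOR_BGR2GRAY)
    out=[]
    for X,(x,y,w,h) in (((.70,.02,.19),(259,155,33,45)),((.737,-.042,.188),(255,205,32,15)),((.609,-.055,.188),(228,183,22,18))):
        p0=proj('scene',X); k=proj('scene',np.array(X)-[0,0,.04])-p0
        t=ref[y:y+h,x:x+w]; 
        r=cv2.matchTemplate(cv2.resize(g[y-4:y+h+26,x-6:x+w+6],None,fx=8,fy=8,interpolation=cv2.INTER_CUBIC),cv2.resize(t,None,fx=8,fy=8,interpolation=cv2.INTER_CUBIC),cv2.TM_CCOEFF_NORMED)
        _,m,_,l=cv2.minMaxLoc(r); d=np.array(l)/8-[6,4]
        out.append((round(float(d@k/(k@k)*40),1),round(m,3),np.round(d,2).tolist()))
    return out
E
python3 - <<'E'
from h import *
np.set_printoptions(precision=4,suppress=True)
T=lambda a:np.array(a)/4.8+[185,135]-.4
S=lambda a:np.array(a)/4.6+[190,145]-.4
it=cv2.cvtColor(cv2.imread('pics/top0.png'),6); isc=cv2.cvtColor(cv2.imread('pics/scene0.png'),6)
def sp(g,p):
    return cv2.cornerSubPix(g,np.float32(p).reshape(1,1,2),(4,4),(-1,-1),(3,50,.01)).ravel()
for n,a,b in [("plFR",(532,45),(373,330)),("plFL",(285,68),(522,207)),("plNR",(560,288),(187,217)),
 ("stFL",(42,120),(642,150)),("stFR",(262,97),(527,248)),("stNL",(65,355),(472,63))]:
    p,q=sp(it,T(a)),sp(isc,S(b)); print(n,*tri(p,q),p-T(a),q-S(b))
print(sink(bot.capture('scene')['img']), sink(cv2.imread('pics/scene0.png')))
E
```

```text
plFR [ 0.7365 -0.0422  0.1882] [-0.5 -0.4 -0.4  0. ] [-0.2825 -0.3603] [-0.3038 -0.1718]
plFL [0.7221 0.0854 0.1877] [-0.3 -0.3 -0.2  0. ] [-0.2214  0.0137] [-0.4055 -0.1445]
plNR [ 0.6086 -0.0562  0.1878] [-0.5 -0.4 -0.3 -0. ] [ 0.0431 -0.0898] [-0.3614  0.5507]
stFL [0.7014 0.2201 0.1512] [-1.4 -1.4 -1.   0.2] [-0.5613  1.3427] [ 1.2767 -3.073 ]
stFR [0.7182 0.0996 0.1449] [-0.8 -0.8 -0.6  0.1] [0. 0.] [0.2188 0.412 ]
stNL [0.5734 0.1976 0.1346] [ 1.4  1.3  1.  -0.1] [ 0.3084 -0.1627] [-3.9897  3.127 ]
[(0.0, 1.0, [0.0, 0.0]), (0.0, 1.0, [0.0, 0.0]), (0.0, 1.0, [0.0, 0.0])] [(0.0, 1.0, [0.0, 0.0]), (0.0, 1.0, [0.0, 0.0]), (-1.6, 0.958, [0.62, -0.5])]
```

Request:
{"method": "play_rows", "body": {"motion": [[[0, 0, 0], [0, 0, 0], 0.3], [[0, 0, 0], [0, 0, 0], 0.3], [[0, 2, 0], [0, 0, 0], 0.3], [[0, 4, 0], [0, 0, 0], 0.3], [[0, 5, 0], [0, 0, 0], 0.3], [[0, 6, 0], [0, 0, 0], 0.3], [[0, 7, 0], [0, 0, 0], 0.3], [[0, 8, 0], [0, 0, 0], 0.3]]}}

```text
time_s: 3.8
position: [0.477, -0.0145, 0.0965]
tcp_rot: [[-0.0, 0.108, -0.994], [0.001, -0.994, -0.108], [-1.0, -0.001, 0.0]]
force: [0.4, 3.8, -0.4]
opening: 0.301
```

```bash
cat > look.py <<'E'
from h import *
c=bot.capture('scene')['img']; togo([.476,-.008,.095]); print(sink(c))
E
python3 look.py; python3 -c "
from h import *
cv2.imwrite('pics/w3.png',cv2.resize(bot.capture('wrist')['img'][130:330,160:360],(600,600)))"
```

```text
t 3.85 pos [477.  -14.7  96.5] F [-0.2  2.9  0.6] open 0.301
 shift [ 1.5 -6.8  0.3] turn [0.03 0.01 0.05] q [-15.  31. 110.   0.  39.  68.]
[(0.0, 1.0, [0.0, 0.0]), (0.0, 1.0, [0.0, 0.0]), (0.0, 0.993, [0.0, 0.0])]
```

View pics/w3.png

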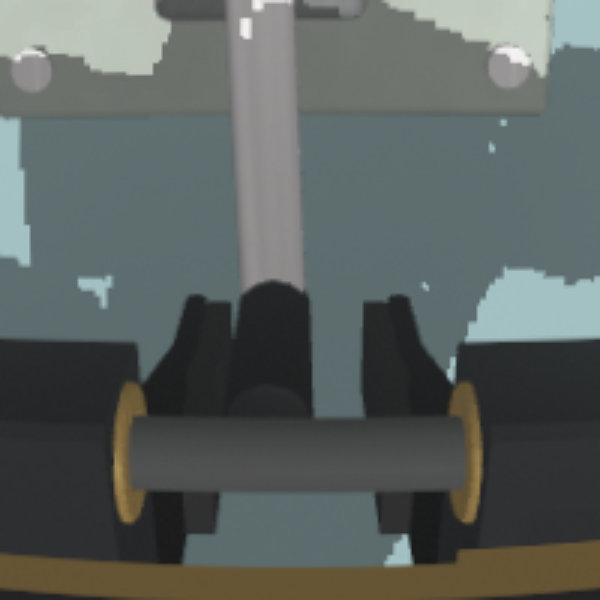

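The left finger is now against the pin, at about 3 N. I'll advance slowly.

Request:
{"method": "play_rows", "body": {"motion": [[[0, 1, 0], [0, 0, 0], 0.3], [[0, 2, 0], [0, 0, 0], 0.3], [[0, 3, 0], [0, 0, 0], 0.3], [[0, 4, 0], [0, 0, 0], 0.3], [[0, 5, 0], [0, 0, 0], 0.3]]}}

```text
time_s: 4.4
position: [0.4774, -0.02, 0.0965]
tcp_rot: [[-0.001, 0.109, -0.994], [0.0, -0.994, -0.109], [-1.0, -0.0, 0.001]]
force: [0.5, 4.2, 0.6]
opening: 0.299
```

```bash
python3 look.py
```

```text
t 4.45 pos [477.5 -20.2  96.5] F [0.7 3.8 0.2] open 0.296
 shift [  1.5 -12.3   0.1] turn [0.05 0.03 0.  ] q [-16.  31. 109.  -0.  39.  68.]
[(0.0, 1.0, [0.0, 0.0]), (0.0, 1.0, [0.0, 0.0]), (0.0, 0.987, [0.12, 0.0])]
```

Request:
{"method": "play_rows", "body": {"motion": [[[0, 1, 0], [0, 0, 0], 0.3], [[0, 2, 0], [0, 0, 0], 0.3], [[0, 3, 0], [0, 0, 0], 0.3], [[0, 3, 0], [0, 0, 0], 0.3]]}}

```text
time_s: 4.85
position: [0.4779, -0.0232, 0.0965]
tcp_rot: [[-0.0, 0.109, -0.994], [-0.0, -0.994, -0.109], [-1.0, 0.0, 0.0]]
force: [-0.7, 3.7, 1.3]
opening: 0.3
```

```bash
python3 look.py
```

```text
t 4.9 pos [477.9 -23.2  96.5] F [0.3 2.8 0.8] open 0.3
 shift [  1.5 -15.3   0.2] turn [ 0.05  0.02 -0.01] q [-16.  31. 109.  -0.  39.  68.]
[(0.0, 1.0, [0.0, 0.0]), (0.0, 1.0, [0.0, 0.0]), (-0.4, 0.985, [0.25, -0.12])]
```

Request:
{"method": "play_rows", "body": {"motion": [[[0, 1, 0], [0, 0, 0], 0.3], [[0, 2, 0], [0, 0, 0], 0.3], [[0, 2, 0], [0, 0, 0], 0.3], [[0, 2, 0], [0, 0, 0], 0.3]]}}

```text
time_s: 5.3
position: [0.4782, -0.0251, 0.0965]
tcp_rot: [[-0.0, 0.109, -0.994], [-0.0, -0.994, -0.109], [-1.0, 0.0, 0.0]]
force: [-0.0, 2.9, 1.9]
opening: 0.299
```

```bash
python3 look.py
```

```text
t 5.35 pos [478.2 -25.1  96.5] F [-1.1  2.6  1. ] open 0.301
 shift [  1.5 -17.2   0.3] turn [ 0.05  0.   -0.01] q [-16.  31. 109.  -0.  39.  67.]
[(0.0, 1.0, [0.0, 0.0]), (0.0, 1.0, [0.0, 0.0]), (0.0, 0.984, [0.12, 0.0])]
```

Request:
{"method": "play_rows", "body": {"motion": [[[0, 1, 0], [0, 0, 0], 0.3], [[0, 2, 0], [0, 0, 0], 0.3], [[0, 2, 0], [0, 0, 0], 0.3], [[0, 2, 0], [0, 0, 0], 0.3]]}}

```text
time_s: 5.75
position: [0.4786, -0.0271, 0.0965]
tcp_rot: [[0.0, 0.109, -0.994], [-0.0, -0.994, -0.109], [-1.0, 0.0, -0.0]]
force: [-0.1, 3.0, 0.9]
opening: 0.303
```

```bash
python3 look.py
```

```text
t 5.8 pos [478.6 -27.1  96.6] F [-0.2  3.3 -0.6] open 0.305
 shift [  1.6 -19.3   0.5] turn [ 0.05 -0.02 -0.01] q [-17.  31. 109.  -0.  39.  67.]
[(0.0, 1.0, [0.0, 0.0]), (0.0, 1.0, [0.0, 0.0]), (-0.4, 0.983, [0.25, -0.12])]
```

Request:
{"method": "play_rows", "body": {"motion": [[[0, 1, 0], [0, 0, 0], 0.3], [[0, 2, 0], [0, 0, 0], 0.3], [[0, 2, 0], [0, 0, 0], 0.3], [[0, 2, 0], [0, 0, 0], 0.3]]}}

```text
time_s: 6.2
position: [0.479, -0.0291, 0.0966]
tcp_rot: [[0.001, 0.109, -0.994], [-0.0, -0.994, -0.109], [-1.0, 0.0, -0.001]]
force: [0.6, 2.9, -1.1]
opening: 0.303
```

```bash
python3 look.py
```

```text
t 6.25 pos [479.  -29.1  96.6] F [ 0.9  3.6 -0.8] open 0.302
 shift [  1.6 -21.3   0.7] turn [ 0.05 -0.03 -0.02] q [-17.  31. 109.  -0.  40.  67.]
[(0.0, 0.999, [0.0, 0.0]), (0.0, 1.0, [0.0, 0.0]), (-0.4, 0.983, [0.12, -0.12])]
```

Request:
{"method": "play_rows", "body": {"motion": [[[0, 1, 0], [0, 0, 0], 0.3], [[0, 2, 0], [0, 0, 0], 0.3], [[0, 2, 0], [0, 0, 0], 0.3], [[0, 2, 0], [0, 0, 0], 0.3]]}}

```text
time_s: 6.65
position: [0.4793, -0.0312, 0.0966]
tcp_rot: [[0.001, 0.109, -0.994], [-0.0, -0.994, -0.109], [-1.0, 0.0, -0.001]]
force: [2.6, 4.0, -0.2]
opening: 0.302
```

```bash
python3 look.py
```

```text
t 6.7 pos [479.3 -31.1  96.6] F [ 2.   3.3 -0.4] open 0.304
 shift [  1.6 -23.4   0.7] turn [ 0.05 -0.04 -0.02] q [-17.  31. 109.  -0.  40.  67.]
[(0.0, 0.999, [0.0, 0.0]), (0.0, 1.0, [0.0, 0.0]), (-0.4, 0.983, [0.12, -0.12])]
```

Request:
{"method": "play_rows", "body": {"motion": [[[0, 1, 0], [0, 0, 0], 0.3], [[0, 2, 0], [0, 0, 0], 0.3], [[0, 2, 0], [0, 0, 0], 0.3], [[0, 2, 0], [0, 0, 0], 0.3]]}}

```text
time_s: 7.1
position: [0.4795, -0.033, 0.0967]
tcp_rot: [[0.001, 0.109, -0.994], [-0.0, -0.994, -0.109], [-1.0, 0.0, -0.001]]
force: [2.2, 2.8, -0.0]
opening: 0.303
```

```bash
python3 look.py
```

```text
t 7.15 pos [479.4 -33.1  96.7] F [ 2.5  4.9 -0.7] open 0.299
 shift [  1.7 -25.3   0.7] turn [ 0.05 -0.04 -0.02] q [-17.  31. 109.   0.  40.  66.]
[(0.4, 0.998, [0.0, 0.12]), (0.4, 1.0, [0.0, 0.12]), (0.0, 0.982, [0.12, 0.0])]
```

Now it has started to sink (0.4 mm). I'll wait to measure the rate.

Request:
{"method": "play_rows", "body": {"motion": [[[0, 0, 0], [0, 0, 0], 0.3], [[0, 0, 0], [0, 0, 0], 0.3], [[0, 0, 0], [0, 0, 0], 0.3]]}}

```text
time_s: 7.45
position: [0.4792, -0.0331, 0.0967]
tcp_rot: [[0.0, 0.109, -0.994], [-0.0, -0.994, -0.109], [-1.0, 0.0, -0.0]]
force: [2.5, 3.4, -0.3]
opening: 0.299
```

```bash
python3 look.py
```

```text
t 7.5 pos [479.1 -33.1  96.6] F [ 2.2  3.6 -0.3] open 0.297
 shift [  1.6 -25.3   0.4] turn [ 0.05 -0.01 -0.01] q [-17.  31. 109.  -0.  40.  66.]
[(0.9, 0.998, [-0.12, 0.25]), (1.2, 0.999, [0.0, 0.38]), (0.8, 0.982, [0.12, 0.25])]
```

Request:
{"method": "play_rows", "body": {"motion": [[[0, 1, 0], [0, 0, 0], 0.3], [[0, 2, 0], [0, 0, 0], 0.3], [[0, 2, 0], [0, 0, 0], 0.3], [[0, 2, 0], [0, 0, 0], 0.3], [[0, 2, 0], [0, 0, 0], 0.3], [[0, 2, 0], [0, 0, 0], 0.3]]}}

```text
time_s: 8.1
position: [0.4796, -0.0349, 0.0966]
tcp_rot: [[0.001, 0.109, -0.994], [0.0, -0.994, -0.109], [-1.0, -0.0, -0.001]]
force: [3.1, 5.1, 0.2]
opening: 0.302
```

```bash
python3 look.py
```

```text
t 8.15 pos [479.7 -34.9  96.7] F [2.5 5.  0.1] open 0.301
 shift [  1.7 -27.1   0.7] turn [ 0.03 -0.05  0.  ] q [-18.  31. 109.   0.  40.  66.]
[(3.8, 0.997, [-0.12, 1.12]), (3.7, 0.999, [0.0, 1.12]), (3.3, 0.977, [0.12, 1.0])]
```

Request:
{"method": "play_rows", "body": {"motion": [[[0, 0, 0], [0, 0, 0], 0.3], [[0, 0, 0], [0, 0, 0], 0.3], [[0, 0, 0], [0, 0, 0], 0.3], [[0, 0, 0], [0, 0, 0], 0.3], [[0, 0, 0], [0, 0, 0], 0.3], [[0, 0, 0], [0, 0, 0], 0.3], [[0, 0, 0], [0, 0, 0], 0.3], [[0, 0, 0], [0, 0, 0], 0.3]]}}

```text
time_s: 8.95
position: [0.4796, -0.0349, 0.0966]
tcp_rot: [[0.001, 0.109, -0.994], [0.0, -0.994, -0.109], [-1.0, -0.0, -0.001]]
force: [2.1, 4.4, -0.7]
opening: 0.302
```

```bash
python3 look.py
```

```text
t 9.0 pos [479.6 -34.9  96.6] F [ 2.9  4.9 -0.7] open 0.303
 shift [  1.6 -27.1   0.7] turn [ 0.03 -0.04  0.  ] q [-18.  31. 109.   0.  40.  66.]
[(8.3, 0.995, [-0.25, 2.5]), (7.8, 0.999, [-0.12, 2.38]), (7.9, 0.977, [0.12, 2.38])]
```

Request:
{"method": "play_rows", "body": {"motion": [[[0, 0, 0], [0, 0, 0], 0.3], [[0, 0, 0], [0, 0, 0], 0.3], [[0, 0, 0], [0, 0, 0], 0.3], [[0, 0, 0], [0, 0, 0], 0.3], [[0, 0, 0], [0, 0, 0], 0.3], [[0, 0, 0], [0, 0, 0], 0.3], [[0, 0, 0], [0, 0, 0], 0.3], [[0, 0, 0], [0, 0, 0], 0.3]]}}

```text
time_s: 9.8
position: [0.4796, -0.0349, 0.0966]
tcp_rot: [[0.001, 0.109, -0.994], [0.0, -0.994, -0.109], [-1.0, -0.0, -0.001]]
force: [2.7, 4.8, -0.7]
opening: 0.299
```

```bash
python3 look.py
```

```text
t 9.85 pos [479.6 -34.9  96.6] F [ 3.6  4.5 -0.2] open 0.3
 shift [  1.6 -27.1   0.7] turn [ 0.03 -0.04  0.  ] q [-18.  31. 109.   0.  40.  66.]
[(12.9, 0.995, [-0.25, 3.88]), (12.0, 0.997, [-0.25, 3.62]), (12.1, 0.981, [0.12, 3.62])]
```

Request:
{"method": "play_rows", "body": {"motion": [[[0, 0, 0], [0, 0, 0], 0.3], [[0, 0, 0], [0, 0, 0], 0.3], [[0, 0, 0], [0, 0, 0], 0.3], [[0, 0, 0], [0, 0, 0], 0.3], [[0, 0, 0], [0, 0, 0], 0.3], [[0, 0, 0], [0, 0, 0], 0.3], [[0, 0, 0], [0, 0, 0], 0.3], [[0, 0, 0], [0, 0, 0], 0.3]]}}

```text
time_s: 10.65
position: [0.4796, -0.0348, 0.0966]
tcp_rot: [[0.001, 0.109, -0.994], [0.0, -0.994, -0.109], [-1.0, -0.0, -0.001]]
force: [1.8, 4.4, -0.3]
opening: 0.299
```

Request:
{"method": "play_rows", "body": {"motion": [[[0, 0, 0], [0, 0, 0], 0.3], [[0, 0, 0], [0, 0, 0], 0.3], [[0, 0, 0], [0, 0, 0], 0.3], [[0, 0, 0], [0, 0, 0], 0.3], [[0, 0, 0], [0, 0, 0], 0.3], [[0, 0, 0], [0, 0, 0], 0.3], [[0, 0, 0], [0, 0, 0], 0.3], [[0, 0, 0], [0, 0, 0], 0.3]]}}

```text
time_s: 11.45
position: [0.4796, -0.0349, 0.0966]
tcp_rot: [[0.001, 0.109, -0.994], [0.0, -0.994, -0.109], [-1.0, -0.0, -0.001]]
force: [3.8, 4.1, 0.1]
opening: 0.305
```

Request:
{"method": "play_rows", "body": {"motion": [[[0, 0, 0], [0, 0, 0], 0.3], [[0, 0, 0], [0, 0, 0], 0.3], [[0, 0, 0], [0, 0, 0], 0.3], [[0, 0, 0], [0, 0, 0], 0.3], [[0, 0, 0], [0, 0, 0], 0.3], [[0, 0, 0], [0, 0, 0], 0.3], [[0, 0, 0], [0, 0, 0], 0.3], [[0, 0, 0], [0, 0, 0], 0.3]]}}

```text
time_s: 12.25
position: [0.4796, -0.0349, 0.0967]
tcp_rot: [[0.001, 0.109, -0.994], [0.0, -0.994, -0.109], [-1.0, -0.0, -0.001]]
force: [2.2, 4.6, -0.2]
opening: 0.3
```

```bash
python3 look.py
```

```text
t 12.3 pos [479.6 -34.9  96.6] F [ 2.2  4.3 -1.1] open 0.3
 shift [  1.6 -27.1   0.7] turn [ 0.04 -0.04  0.  ] q [-18.  31. 109.   0.  40.  66.]
[(25.0, 0.979, [-0.5, 7.5]), (23.1, 0.987, [-0.38, 7.0]), (22.9, 0.96, [0.12, 6.88])]
```

Request:
{"method": "play_rows", "body": {"motion": [[[0, 0, 0], [0, 0, 0], 0.3], [[0, 0, 0], [0, 0, 0], 0.3], [[0, 0, 0], [0, 0, 0], 0.3], [[0, 0, 0], [0, 0, 0], 0.3], [[0, 0, 0], [0, 0, 0], 0.3], [[0, 0, 0], [0, 0, 0], 0.3], [[0, 0, 0], [0, 0, 0], 0.3], [[0, 0, 0], [0, 0, 0], 0.3]]}}

```text
time_s: 13.1
position: [0.4796, -0.0349, 0.0966]
tcp_rot: [[0.001, 0.109, -0.994], [0.0, -0.994, -0.109], [-1.0, -0.0, -0.001]]
force: [2.3, 3.5, 0.2]
opening: 0.299
```

Request:
{"method": "play_rows", "body": {"motion": [[[0, 0, 0], [0, 0, 0], 0.3], [[0, 0, 0], [0, 0, 0], 0.3], [[0, 0, 0], [0, 0, 0], 0.3], [[0, 0, 0], [0, 0, 0], 0.3], [[0, 0, 0], [0, 0, 0], 0.3], [[0, 0, 0], [0, 0, 0], 0.3], [[0, 0, 0], [0, 0, 0], 0.3], [[0, 0, 0], [0, 0, 0], 0.3]]}}

```text
time_s: 13.9
position: [0.4796, -0.0349, 0.0966]
tcp_rot: [[0.001, 0.109, -0.994], [0.0, -0.994, -0.109], [-1.0, -0.0, -0.001]]
force: [2.2, 3.6, -1.7]
opening: 0.296
```

Run:
```python
from h import *
c=bot.capture('scene')['img'];t=bot.capture('top')['img']; togo([.476,-.008,.095]); print(sink(c))
cv2.imwrite('pics/s5.png',c);cv2.imwrite('pics/t5.png',t)
cv2.imwrite('pics/s5c.png',cv2.resize(c[145:275,190:340],(690,598),interpolation=cv2.INTER_CUBIC))
cv2.imwrite('pics/t5c.png',cv2.resize(t[135:260,185:310],(600,600),interpolation=cv2.INTER_CUBIC))
```

```text
t 14.0 pos [479.6 -34.9  96.6] F [ 2.8  4.6 -0.6] open 0.303
 shift [  1.6 -27.1   0.7] turn [ 0.03 -0.04  0.  ] q [-18.  31. 109.   0.  40.  66.]
[(33.3, 0.971, [-0.62, 10.0]), (30.5, 0.965, [-0.38, 9.25]), (30.3, 0.958, [-0.38, 9.12])]
```

View pics/s5c.png

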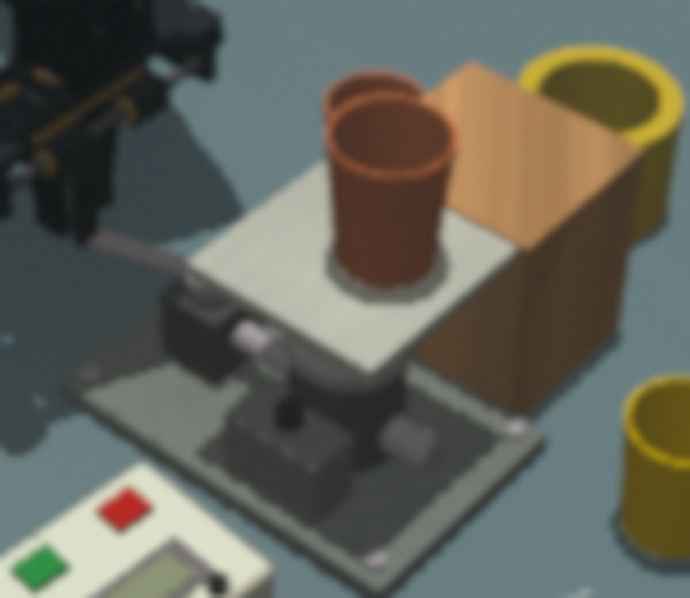

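View pics/t5c.png

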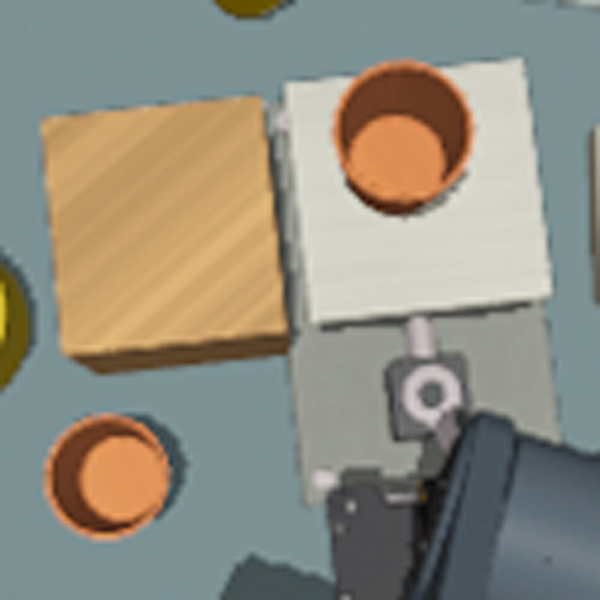

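Run:
```python
from h import *
np.set_printoptions(precision=4,suppress=True)
T=lambda a:np.array(a)/4.8+[185,135]-.4
S=lambda a:np.array(a)/4.6+[190,145]-.4
it=cv2.cvtColor(cv2.imread('pics/t5.png'),6); isc=cv2.cvtColor(cv2.imread('pics/s5.png'),6)
def sp(g,p): return cv2.cornerSubPix(g,np.float32(p).reshape(1,1,2),(3,3),(-1,-1),(3,50,.01)).ravel()
for n,a,b in [("plFR",(523,58),(372,374)),("plFL",(285,82),(520,245)),("plNR",(551,295),(187,262))]:
    p,q=sp(it,T(a)),sp(isc,S(b)); print(n,*tri(T(a),S(b)),tri(p,q)[0],p-T(a),q-S(b))
```

```text
plFR [ 0.7373 -0.0415  0.1563] [-0.6 -0.6 -0.5  0. ] [ 0.7368 -0.041   0.1565] [-0.5334 -0.1312] [-0.2522 -0.2591]
plFL [0.7228 0.0866 0.1593] [-0.7 -0.7 -0.6  0.1] [0.722  0.0849 0.1546] [-0.0135  0.09  ] [-1.3574  1.6242]
plNR [ 0.6085 -0.0556  0.1568] [-0.4 -0.4 -0.3 -0. ] [ 0.6095 -0.056   0.1564] [ 0.0472 -0.4586] [0.1127 0.3758]
```

Request:
{"method": "play_rows", "body": {"motion": [[[0, 0, 0], [0, 0, 0], 0.3], [[0, 0, 0], [0, 0, 0], 0.3], [[0, 0, 0], [0, 0, 0], 0.3], [[0, 0, 0], [0, 0, 0], 0.3], [[0, 0, 0], [0, 0, 0], 0.3], [[0, 0, 0], [0, 0, 0], 0.3], [[0, 0, 0], [0, 0, 0], 0.3], [[0, 0, 0], [0, 0, 0], 0.3]]}}

```text
time_s: 14.8
position: [0.4796, -0.0349, 0.0966]
tcp_rot: [[0.001, 0.109, -0.994], [0.0, -0.994, -0.109], [-1.0, -0.0, -0.001]]
force: [3.1, 3.6, 0.2]
opening: 0.304
```

Request:
{"method": "play_rows", "body": {"motion": [[[0, 0, 0], [0, 0, 0], 0.3], [[0, 0, 0], [0, 0, 0], 0.3], [[0, 0, 0], [0, 0, 0], 0.3], [[0, 0, 0], [0, 0, 0], 0.3], [[0, 0, 0], [0, 0, 0], 0.3], [[0, 0, 0], [0, 0, 0], 0.3]]}}

```text
time_s: 15.4
position: [0.4796, -0.0349, 0.0966]
tcp_rot: [[0.001, 0.109, -0.994], [0.0, -0.994, -0.109], [-1.0, -0.0, -0.001]]
force: [2.5, 4.3, -0.5]
opening: 0.302
```

```bash
python3 look.py
```

```text
t 15.45 pos [479.7 -34.9  96.6] F [3.5 4.6 0.5] open 0.303
 shift [  1.6 -27.1   0.7] turn [ 0.03 -0.05  0.  ] q [-18.  31. 109.   0.  40.  66.]
[(40.7, 0.96, [-0.75, 12.25]), (37.6, 0.947, [-0.62, 11.38]), (36.2, 0.934, [-0.38, 10.88])]
```

Request:
{"method": "play_rows", "body": {"motion": [[[0, -5, 0], [0, 0, 0], 0.3], [[0, -9, 0], [0, 0, 0], 0.3], [[0, -11, 0], [0, 0, 0], 0.3], [[0, -13, 0], [0, 0, 0], 0.3], [[0, -15, 0], [0, 0, 0], 0.3], [[0, -17, 0], [0, 0, 0], 0.3]]}}

```text
time_s: 16.05
position: [0.4752, -0.0198, 0.0964]
tcp_rot: [[-0.005, 0.111, -0.994], [-0.003, -0.994, -0.111], [-1.0, 0.003, 0.005]]
force: [-5.5, -9.3, 2.4]
opening: 0.3
```

```bash
python3 look.py;python3 look.py|tail -1
```

```text
t 16.1 pos [475.  -19.5  96.4] F [-4.3 -8.2  1.4] open 0.297
 shift [  1.3 -11.3  -2.3] turn [ 0.19  0.32 -0.13] q [-16.  31. 110.  -0.  40.  68.]
[(42.8, 0.956, [-0.75, 12.88]), (40.1, 0.944, [-0.62, 12.12]), (38.7, 0.918, [-0.38, 11.62])]
[(42.8, 0.956, [-0.75, 12.88]), (40.1, 0.944, [-0.62, 12.12]), (38.7, 0.918, [-0.38, 11.62])]
```

Run:
```python
from h import *
c=bot.capture('scene')['img'];t=bot.capture('top')['img']; print(sink(c))
cv2.imwrite('pics/s6.png',c);cv2.imwrite('pics/t6.png',t)
cv2.imwrite('pics/s6c.png',cv2.resize(c[165:245,220:340],(800,533),interpolation=cv2.INTER_CUBIC))
cv2.imwrite('pics/t6c.png',cv2.resize(t[135:235,185:310],(750,600),interpolation=cv2.INTER_CUBIC))
```

```text
[(42.8, 0.956, [-0.75, 12.88]), (40.1, 0.944, [-0.62, 12.12]), (38.7, 0.918, [-0.38, 11.62])]
```

View pics/s6c.png

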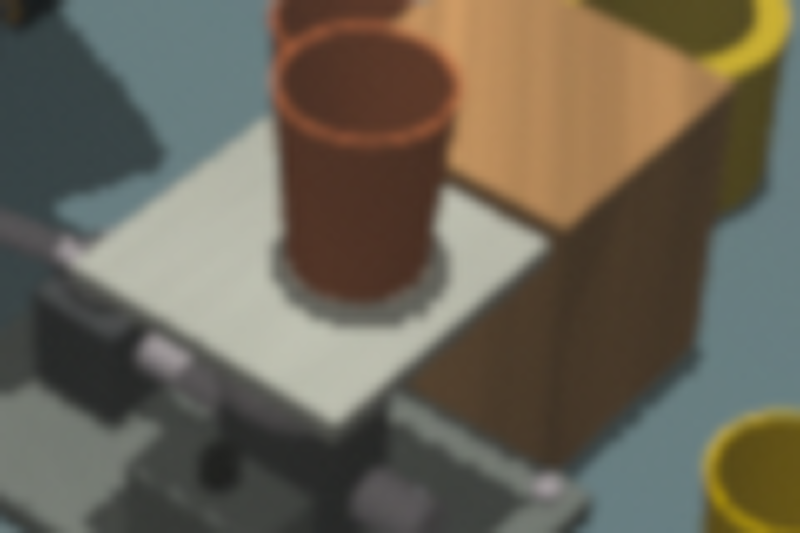

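View pics/t6c.png

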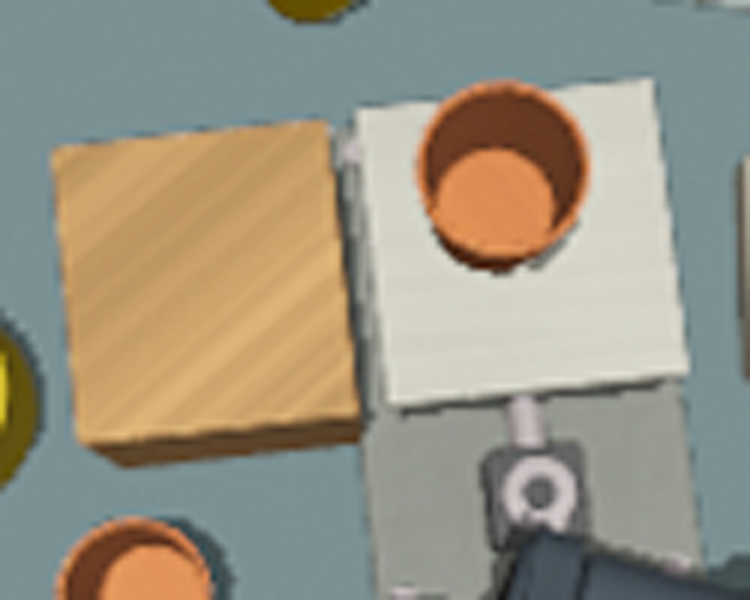

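Run:
```python
from h import *
np.set_printoptions(precision=4,suppress=True)
T=lambda a:np.array(a)/6+[185,135]-.42
S=lambda a:np.array(a)/6.667+[220,165]-.42
it=cv2.cvtColor(cv2.imread('pics/t6.png'),6); isc=cv2.cvtColor(cv2.imread('pics/s6.png'),6)
def sp(g,p): return cv2.cornerSubPix(g,np.float32(p).reshape(1,1,2),(3,3),(-1,-1),(3,50,.01)).ravel()
for n,a,b in [("plFR",(652,80),(338,425)),("plFL",(357,109),(552,240)),("plNR",(688,374),(80,262)),("stFR",(328,121),(568,233)),("stFL",(52,150),(733,85))]:
    p,q=sp(it,T(a)),sp(isc,S(b)); print(n,*tri(T(a),S(b)),tri(p,q)[0],p-T(a),q-S(b))
# known plane-size check from top view only: side length ->z
```

```text
plFR [ 0.7367 -0.0414  0.1476] [-0.7 -0.7 -0.6  0. ] [ 0.737  -0.0417  0.1469] [-0.1069 -0.2321] [-0.1245  0.336 ]
plFL [0.7225 0.0867 0.1498] [-0.8 -0.8 -0.6  0.1] [0.7214 0.0864 0.1512] [-0.0842  0.0891] [-0.5328 -0.5416]
plNR [ 0.6092 -0.0542  0.1485] [-1.3 -1.1 -1.  -0. ] [ 0.61   -0.0546  0.1493] [ 0.1419 -0.4018] [0. 0.]
stFR [0.7191 0.0998 0.1432] [-1.  -0.9 -0.7  0.1] [0.716  0.0963 0.1422] [0. 0.] [-2.9337  0.451 ]
stFL [0.7041 0.2176 0.1435] [-0.4 -0.4 -0.3  0.1] [0.7007 0.2212 0.1393] [-0.8094  1.9273] [ 0. -0.]
```

The platform is stopped 4 mm or so high: triangulation gives about 0.1485 for the platform and 0.144 for the stand. I'll crack it again briefly.

Request:
{"method": "play_rows", "body": {"motion": [[[0, 5, 0], [0, 0, 0], 0.3], [[0, 9, 0], [0, 0, 0], 0.3], [[0, 11, 0], [0, 0, 0], 0.3], [[0, 13, 0], [0, 0, 0], 0.3], [[0, 15, 0], [0, 0, 0], 0.3], [[0, 16, 0], [0, 0, 0], 0.3], [[0, 16, 0], [0, 0, 0], 0.3], [[0, 16, 0], [0, 0, 0], 0.3]]}}

```text
time_s: 17.05
position: [0.4799, -0.0335, 0.0966]
tcp_rot: [[0.001, 0.108, -0.994], [0.001, -0.994, -0.108], [-1.0, -0.0, -0.002]]
force: [2.6, 4.3, -0.9]
opening: 0.296
```

```bash
python3 look.py
```

```text
t 17.1 pos [479.9 -33.5  96.6] F [ 3.   4.1 -1.4] open 0.298
 shift [  1.6 -25.8   1.1] turn [ 0.03 -0.09  0.02] q [-17.  31. 109.   0.  40.  66.]
[(43.2, 0.954, [-0.75, 13.0]), (40.9, 0.943, [-0.75, 12.38]), (39.1, 0.922, [-0.12, 11.75])]
```

Request:
{"method": "play_rows", "body": {"motion": [[[0, 0, 0], [0, 0, 0], 0.3], [[0, 0, 0], [0, 0, 0], 0.3], [[0, 0, 0], [0, 0, 0], 0.3], [[0, 0, 0], [0, 0, 0], 0.3], [[0, 0, 0], [0, 0, 0], 0.3], [[0, 0, 0], [0, 0, 0], 0.3], [[0, 0, 0], [0, 0, 0], 0.3]]}}

```text
time_s: 17.8
position: [0.4799, -0.0335, 0.0966]
tcp_rot: [[0.001, 0.109, -0.994], [0.001, -0.994, -0.109], [-1.0, -0.0, -0.001]]
force: [1.7, 3.4, -0.4]
opening: 0.3
```

```bash
python3 look.py
```

```text
t 17.85 pos [479.9 -33.5  96.6] F [ 2.8  4.4 -0.8] open 0.296
 shift [  1.6 -25.8   1.1] turn [ 0.03 -0.09  0.02] q [-17.  31. 109.   0.  40.  66.]
[(45.3, 0.953, [-0.75, 13.62]), (42.6, 0.942, [-0.75, 12.88]), (40.8, 0.918, [0.0, 12.25])]
```

Request:
{"method": "play_rows", "body": {"motion": [[[0, 0, 0], [0, 0, 0], 0.3], [[0, 0, 0], [0, 0, 0], 0.3], [[0, -5, 0], [0, 0, 0], 0.3], [[0, -9, 0], [0, 0, 0], 0.3], [[0, -11, 0], [0, 0, 0], 0.3], [[0, -13, 0], [0, 0, 0], 0.3], [[0, -15, 0], [0, 0, 0], 0.3], [[0, -17, 0], [0, 0, 0], 0.3]]}}

```text
time_s: 18.65
position: [0.4756, -0.0188, 0.0964]
tcp_rot: [[-0.004, 0.111, -0.994], [-0.003, -0.994, -0.111], [-1.0, 0.003, 0.004]]
force: [-4.9, -9.5, 1.4]
opening: 0.303
```

```bash
python3 look.py
python3 - <<'E'
from h import *
c=bot.capture('scene')['img'];t=bot.capture('top')['img']
cv2.imwrite('pics/s7.png',c);cv2.imwrite('pics/t7.png',t)
cv2.imwrite('pics/s7c.png',cv2.resize(c[165:245,220:340],(800,533),interpolation=cv2.INTER_CUBIC))
cv2.imwrite('pics/t7c.png',cv2.resize(t[135:235,185:310],(750,600),interpolation=cv2.INTER_CUBIC))
E
```

```text
t 18.7 pos [475.4 -18.5  96.5] F [-3.6 -8.2  1.8] open 0.302
 shift [  1.4 -10.3  -1.7] turn [ 0.18  0.25 -0.14] q [-16.  31. 110.  -0.  39.  68.]
[(46.5, 0.948, [-0.75, 14.0]), (43.8, 0.942, [-0.75, 13.25]), (42.8, 0.914, [-0.25, 12.88])]
```

View pics/s7c.png

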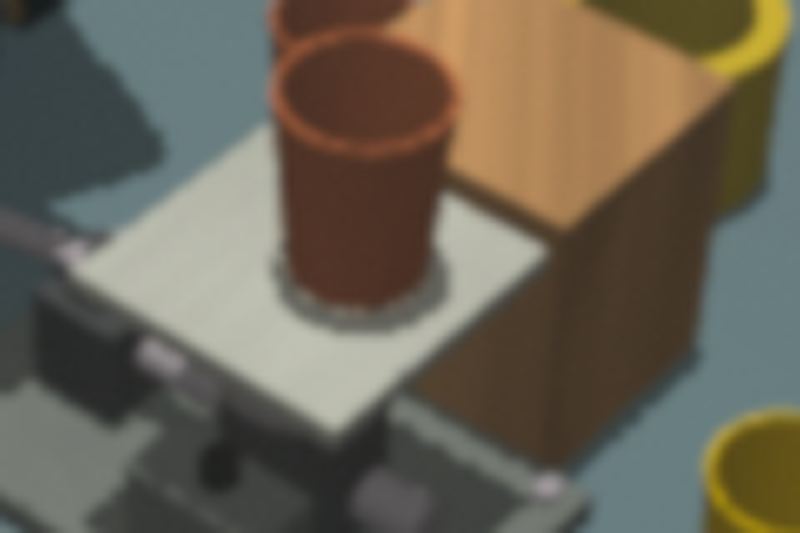

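View pics/t7c.png

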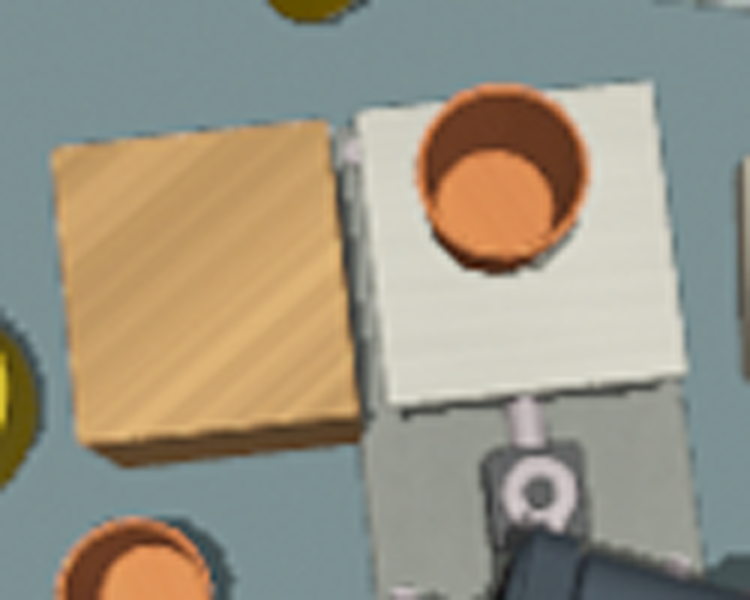

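I'll refine the height difference with sub-pixel edge-line fits in both views.

```bash
cat > lines.py <<'E'
from h import *
np.set_printoptions(precision=4,suppress=True)
def edge(g,a,b,f0=.12,f1=.88):
    a,b=np.array(a,float),np.array(b,float); d=(b-a)/np.linalg.norm(b-a); n=np.array([-d[1],d[0]])
    s=np.linspace(f0,f1,40); o=np.arange(-2.5,2.51,.1)
    P_=a+s[:,None]*(b-a); M=P_[:,None]+o[None,:,None]*n
    v=cv2.remap(g,M[...,0].astype(np.float32),M[...,1].astype(np.float32),cv2.INTER_LINEAR).astype(float)
    v=cv2.GaussianBlur(v,(1,1),0); v=cv2.GaussianBlur(v,(11,1),2.5)
    G=np.abs(np.gradient(v,axis=1)); G[:,:3]=0;G[:,-3:]=0
    w=G**3; off=(w*o).sum(1)/w.sum(1); med=np.median(off); k=abs(off-med)<.5
    pts=(P_+off[:,None]*n)[k].astype(np.float32)
    vx,vy,x,y=cv2.fitLine(pts,cv2.DIST_HUBER,0,.01,.01).ravel()
    return np.array([vy,-vx,-(vy*x-vx*y)]),med,k.sum()
def inter(l,m): q=np.cross(l,m); return q[:2]/q[2]
def run(tf,sf,T,S):
    gt=cv2.imread(tf)[:,:,1].copy(); gs=cv2.imread(sf)[:,:,1].copy()
    def E(g,a,b,**k): r=edge(g,a,b,**k); return r[0]
    o={}
    t,s=T,S
    pt={'F':E(gt,t['pFL'],t['pFR'],f0=.05,f1=.25) if 0 else E(gt,t['pFL'],t['pFR'],f0=.05,f1=.95),'L':E(gt,t['pFL'],t['pNL']),'R':E(gt,t['pFR'],t['pNR'])}
    ps={'F':E(gs,s['pFL'],s['pFR']),'R':E(gs,s['pFR'],s['pNR'])}
    st={'F':E(gt,t['sFL'],t['sFR']),'R':E(gt,t['sFR'],t['sNR'])}
    ss={'F':E(gs,s['sFL'],s['sFR']),'R':E(gs,s['sFR'],s['sRm'],f0=.1,f1=.9)}
    for n,a,b in (('plFR',inter(pt['F'],pt['R']),inter(ps['F'],ps['R'])),('stFR',inter(st['F'],st['R']),inter(ss['F'],ss['R']))):
        print(n,*tri(a,b),a,b)
E
python3 - <<'E'
from lines import *
T=lambda a:np.array(a)/6+[185,135]-.42
S=lambda a:np.array(a)/6.667+[220,165]-.42
st=dict(sFL=T((52,150)),sFR=T((328,121)),sNR=T((358,415)))
ss=dict(sFL=S((733,85)),sFR=S((568,233)),sRm=S((462,178)))
run('pics/t7.png','pics/s7.png',dict(pFL=T((357,112)),pFR=T((652,84)),pNL=T((390,405)),pNR=T((687,373)),**st),dict(pFL=S((552,245)),pFR=S((337,436)),pNR=S((80,268)),**ss))
run('pics/t6.png','pics/s6.png',dict(pFL=T((357,109)),pFR=T((652,80)),pNL=T((390,407)),pNR=T((688,374)),**st),dict(pFL=S((552,240)),pFR=S((338,425)),pNR=S((80,262)),**ss))
T0=lambda a:np.array(a)/4.8+[185,135]-.4
S0=lambda a:np.array(a)/4.6+[190,145]-.4
ss0=dict(ss); ss0['sRm']=S((480,187))
run('pics/top0.png','pics/scene0.png',dict(pFR=T0((532,45)),pFL=T0((285,68)),pNR=T0((560,288)),pNL=T0((312,315)),**st),dict(pFR=S0((373,330)),pFL=S0((522,207)),pNR=S0((187,217)),**ss))
# single-view z of platform from fixed XY
E
```

```text
plFR [ 0.7365 -0.0419  0.1433] [-0.4 -0.4 -0.4  0. ] [292.9723 148.1374] [269.7781 229.6546]
stFR [0.7195 0.0984 0.1459] [-0.6 -0.5 -0.4  0.1] [239.3532 153.9891] [304.2988 199.0974]
plFR [ 0.7367 -0.0419  0.1475] [-0.5 -0.5 -0.4  0. ] [293.1998 147.7048] [269.9605 228.4673]
stFR [0.7185 0.0972 0.1431] [-0.1 -0.1 -0.1  0. ] [239.4191 154.2065] [303.2491 199.9688]
plFR [ 0.737  -0.042   0.1883] [-0.5 -0.4 -0.4  0. ] [295.0997 143.4121] [270.5745 216.2079]
stFR [0.7193 0.0985 0.1458] [-0.6 -0.6 -0.5  0.1] [239.3612 154.1329] [304.2947 199.0529]
```

The platform is at about 0.1435 and the stand at 0.145 ± 0.001, so they are level within tolerance. Now I'll push the lever home.

Request:
{"method": "play_rows", "body": {"motion": [[[0, -1, 0], [0, 0, 0], 0.3], [[0, -3, 0], [0, 0, 0], 0.3], [[0, -5, 0], [0, 0, 0], 0.3], [[0, -7, 0], [0, 0, 0], 0.3], [[0, -9, 0], [0, 0, 0], 0.3], [[0, -10, 0], [0, 0, 0], 0.3], [[0, -10, 0], [0, 0, 0], 0.3]]}}

```text
time_s: 19.5
position: [0.4737, -0.0085, 0.0962]
tcp_rot: [[-0.006, 0.111, -0.994], [-0.002, -0.994, -0.111], [-1.0, 0.002, 0.006]]
force: [-4.7, -7.7, 0.7]
opening: 0.302
```

Request:
{"method": "play_rows", "body": {"motion": [[[0, -1, 0], [0, 0, 0], 0.3], [[0, -2, 0], [0, 0, 0], 0.3], [[0, -3, 0], [0, 0, 0], 0.3]]}}

```text
time_s: 19.8
position: [0.4733, -0.0057, 0.0962]
tcp_rot: [[-0.006, 0.111, -0.994], [-0.003, -0.994, -0.111], [-1.0, 0.002, 0.006]]
force: [-5.5, -8.3, 0.0]
opening: 0.304
```

Request:
{"method": "play_rows", "body": {"motion": [[[0, -1, 0], [0, 0, 0], 0.3], [[0, -2, 0], [0, 0, 0], 0.3], [[0, -2, 0], [0, 0, 0], 0.3]]}}

```text
time_s: 20.1
position: [0.473, -0.0035, 0.0962]
tcp_rot: [[-0.006, 0.111, -0.994], [-0.002, -0.994, -0.111], [-1.0, 0.002, 0.006]]
force: [-4.8, -8.3, 0.7]
opening: 0.297
```

Request:
{"method": "play_rows", "body": {"motion": [[[0, -0.5, 0], [0, 0, 0], 0.3], [[0, -1, 0], [0, 0, 0], 0.3], [[0, -1, 0], [0, 0, 0], 0.3]]}}

```text
time_s: 20.4
position: [0.4729, -0.0026, 0.0962]
tcp_rot: [[-0.006, 0.111, -0.994], [-0.002, -0.994, -0.111], [-1.0, 0.002, 0.006]]
force: [-4.6, -8.3, 1.1]
opening: 0.299
```

Request:
{"method": "play_rows", "body": {"motion": [[[0, -0.5, 0], [0, 0, 0], 0.3], [[0, -1, 0], [0, 0, 0], 0.3], [[0, -1, 0], [0, 0, 0], 0.3]]}}

```text
time_s: 20.7
position: [0.4728, -0.0019, 0.0962]
tcp_rot: [[-0.006, 0.111, -0.994], [-0.003, -0.994, -0.111], [-1.0, 0.002, 0.006]]
force: [-4.9, -10.5, 0.8]
opening: 0.301
```

Request:
{"method": "play_rows", "body": {"motion": [[[0, -0.5, 0], [0, 0, 0], 0.3], [[0, -1, 0], [0, 0, 0], 0.3], [[0, -1, 0], [0, 0, 0], 0.3]]}}

```text
time_s: 21.0
position: [0.4727, -0.0018, 0.0962]
tcp_rot: [[-0.006, 0.112, -0.994], [-0.004, -0.994, -0.112], [-1.0, 0.004, 0.006]]
force: [-6.4, -13.5, -0.5]
opening: 0.298
```

The lever is on its hard stop: force rose to 13.5 N with no further motion. I'll back off to mid-gap and lift away.

Request:
{"method": "play_rows", "body": {"motion": [[[0, 2, 0], [0, 0, 0], 0.3], [[0, 4, 0], [0, 0, 0], 0.3], [[0, 6, 0], [0, 0, 0], 0.3], [[0, 6, 0], [0, 0, 0], 0.45], [[0, 6, 0], [0, 0, 0], 0.45], [[0, 6, 0], [0, 0, 0], 0.45]]}}

```text
time_s: 21.6
position: [0.4761, -0.0049, 0.0966]
tcp_rot: [[0.0, 0.109, -0.994], [0.0, -0.994, -0.109], [-1.0, -0.0, -0.0]]
force: [0.8, -0.2, 0.3]
opening: 0.432
```

Request:
{"method": "play_rows", "body": {"motion": [[[-10, 0, 0], [0, 0, 0], 0.45], [[-30, 0, 0], [0, 0, 0], 0.45], [[-50, 0, 0], [0, 0, 0], 0.45], [[-70, 0, 0], [0, 0, 0], 0.45], [[-90, 0, -20], [0, 0, 0], 0.45], [[-100, 0, 0], [0, 0, 0], 0.45], [[-100, 0, 0], [0, 0, 0], 0.45]]}}

```text
time_s: 22.3
position: [0.475, -0.0048, 0.1982]
tcp_rot: [[0.001, 0.109, -0.994], [-0.0, -0.994, -0.109], [-1.0, 0.0, -0.001]]
force: [-0.3, 0.3, -0.4]
opening: 0.451
```

```bash
python3 look.py
python3 - <<'E'
from h import *
c=bot.capture('scene')['img'];t=bot.capture('top')['img'];w=bot.capture('wrist')['img']
cv2.imwrite('pics/s8.png',c);cv2.imwrite('pics/t8.png',t);cv2.imwrite('pics/w8.png',w)
cv2.imwrite('pics/s8c.png',cv2.resize(c[145:275,190:340],(690,598),interpolation=cv2.INTER_CUBIC))
E
```

```text
t 22.35 pos [475.4  -4.9 197.4] F [0.2 0.1 0.2] open 0.45
 shift [ 1.024e+02  3.200e+00 -1.000e-01] turn [ 0.04 -0.04 -0.01] q [-14.  21. 105.   0.  54.  70.]
[(46.6, 0.949, [-0.88, 14.0]), (43.8, 0.943, [-0.75, 13.25]), (42.8, 0.939, [-0.38, 12.88])]
```

View pics/s8c.png

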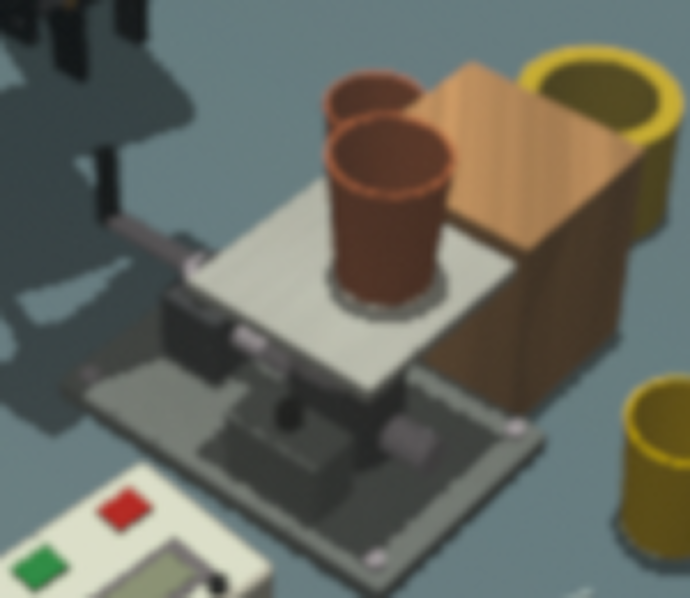

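View pics/w8.png

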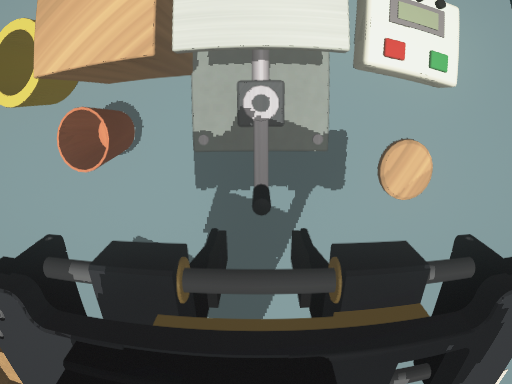

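Run:
```python
from lines import *
S=lambda a:np.array(a)/4.6+[190,145]-.4
g=cv2.imread('pics/s8.png')[:,:,1].copy(); g0=cv2.imread('pics/scene0.png')[:,:,1].copy();t0=cv2.imread('pics/top0.png')[:,:,1].copy()
pe=edge(g,S((519,263)),S((372,390))); se=edge(g,S((642,150)),S((527,248))); print(pe,se)
# far edge of each in top view (platform from pics/t8)
T=lambda a:np.array(a)/6+[185,135]-.42
t8=cv2.imread('pics/t8.png')[:,:,1].copy()
pt=edge(t8,T((357,112)),T((652,84)),.05,.95); stt=edge(t8,T((52,150)),T((328,121))); print(pt,stt)
def pl(n,l): # back-projected plane
    return P(n).T@l
# each far edge: two planes intersect -> 3D line; z at mid y
for n,a,b,y0,y1 in(('plat',pt[0],pe[0],-.04,.085),('stand',stt[0],se[0],.1,.215)):
    A=np.array([pl('top',a),pl('scene',b)])
    for y in(y0,(y0+y1)/2,y1):
        M=A[:,[0,2]]; r=-(A[:,3]+A[:,1]*y); print(n,y,np.linalg.solve(M,r))
# horizontal-line solve: z minimizing per edge
c=cv2.cvtColor(cv2.imread('pics/t8.png'),4)
run('pics/t8.png','pics/s8.png',dict(pFL=T((357,112)),pFR=T((652,84)),pNL=T((390,405)),pNR=T((687,373)),sFL=T((52,150)),sFR=T((328,121)),sNR=T((358,415))),
 dict(pFL=S((519,263)),pFR=S((371,391)),pNR=S((193,275)),sFL=S((642,150)),sFR=S((527,248)),sRm=S((455,210))))
# left stand far-vertical etc: near-left corner of the stand
print(tri(T((80,443)),S((472,63))),)
```

```text
(array([ -0.6469,  -0.7626, 349.6381], dtype=float32), np.float64(0.028533307369825366), np.int64(40)) (array([ -0.6506,  -0.7595, 349.1167], dtype=float32), np.float64(-0.445316452330093), np.int64(40))
(array([ -0.1029,  -0.9947, 177.4398], dtype=float32), np.float64(-0.34686585186094604), np.int64(29)) (array([ -0.1128,  -0.9936, 180.0425], dtype=float32), np.float64(-0.472995047608766), np.int64(36))
plat -0.04 [0.7357 0.1414]
plat 0.022500000000000003 [0.7286 0.1412]
plat 0.085 [0.7216 0.141 ]
stand 0.1 [0.7183 0.1432]
stand 0.1575 [0.7113 0.1427]
stand 0.215 [0.7043 0.1423]
plFR [ 0.7366 -0.042   0.1435] [-0.5 -0.4 -0.4  0. ] [293.0115 148.0792] [269.8186 229.627 ]
stFR [0.7194 0.0985 0.146 ] [-0.6 -0.5 -0.4  0.1] [239.3408 154.036 ] [304.2815 199.0423]
(array([0.5775, 0.203 , 0.1446]), array([-0.7, -0.6, -0.5,  0.1]))
```

```bash
python3 -c "
from rig import bot
print(bot.hand_in())"
```

```text
the job is handed in; nothing more can be done
None
```

I lowered the platform to the stand's height and shut the lever fully. The job was handed in at about 22.5 s, with no verdict reported.

**What I did:**
- **Opening:** I straddled the pin with the half-open fingers and nudged the lever open until the valve cracked. The platform then sank at about 5 mm/s.
- **Levelling:** I stopped it about 4 mm high, re-cracked it briefly at about 2.5 mm/s, and stopped it again.
- **Closing:** I pushed the lever onto its hard stop. The highest force reading was about 15 N, against the 30 N limit. I then lifted the gripper clear.

**Last checks:**
- **Level:** The platform did not move between stopping and the final pictures. Edge-line fits put it 1.5 mm below the stand top, and corner fits put it 2.5 mm below. The absolute heights from the two methods differ by 2–3 mm, but either difference is within the 6 mm tolerance.
- **Lever:** The lever is home by feel, because the fingers stopped moving while the force rose. The wrist picture agrees, showing the lever straight along the lift.
- **Can and bystanders:** The can stands upright where it was on the platform. The bystanders looked unmoved in the pictures; I did not measure them again.

**Disagreements:**
- Tracking the can in the image gave 46.6 mm of sink, against 43–45 mm from the platform corners. I relied on the corners, because the can's taller outline makes its tracking less accurate.
- Some automatic corner refinements on the stand jumped by 3 pixels, so I discarded them.

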